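# Open the swing-bolt cover of a gear casing

## Task

Open the green gear casing for inspection: unscrew its brass wing nut (counter-clockwise, leaving it on the bolt) until it clears the lip of the slotted lug, fold the hinged eyebolt out of the slot and well down away from the cover, then lift the grey cover by its handle to more than half open, where it stays by itself. Do not disturb the tin, the tape measure and the steel block standing round it, and let go of everything at the end.

Things in the scene. Friction and masses are not known exactly. Their poses are not given: they have to be found in the camera images.
- casing: green gear casing on a dark stand, fixed; base 250 x 150 mm, 222 mm tall at the back; its front faces the robot's left, within 25 degrees. Origin on the bench under its middle, x from its low front (bolt side) to its high back, z up. The cover slopes 30 degrees: n = (-0.5, 0, 0.866) of this frame is square to it and runs along the closed bolt, u = (0.866, 0, 0.5) is up the slope
- bolt_hinge (a point): middle of the hinge pin of the eyebolt, low on the casing's front, 58 mm above the bench and 60 mm in front of the casing's origin; the pin runs along the casing's y. Its axes are parallel to the casing's
- eyebolt (a joint): angle of the steel eyebolt (shank 11 mm thick, ending 122 mm from its hinge pin): 0 = in the slot, along n; grows as its free end folds forward and down, away from the cover, to the stop at 1.15 (about level). Stiff, stays where it is left (about 0.16 N m). While the nut is not unscrewed far enough the lip holds it at nearly 0
- wing_nut (a joint): turn of the wing nut on the eyebolt: 0 = fully tight, grows counter-clockwise as seen from its free end, stop at 4.8. The thread is coarse: 2.5 mm of rise per rad. It starts between 0 and 0.6 (tight or a little loose) and turns with about 0.1 N m. Its collar (28 mm across) sits behind a lip 6 mm high at the mouth of the lug's slot and passes it freely when the nut reads about 3.1 or more
- nut_mid (a point): middle of the brass wings, on the bolt's axis, 109 mm from the bolt hinge when tight. z along the bolt away from its hinge, x along the wings (64 to 70 mm over the wings, 13 mm thick along y, 24 mm high along z). When tight x lies along the casing's y and the lug's lip is 22 mm below this point. The bolt's end stands up to 13 mm above it, between the wings. Clear to 45 mm round the axis
- cover (a joint): opening angle of the grey cover: 0 = shut, grows as its front edge rises, stop at 1.4; it stays where it is left (about 0.4 N m friction). The nut blocks it until the bolt is out of the slot
- cover_handle (a point): middle of the round steel bar of the bow handle on the cover, 12 mm thick, straight for 76 mm along y, its centre 30 mm above the cover; x points up the slope (u), z along n while shut. It lies 85 mm up the slope from the bolt's axis and 103 mm from the cover's hinge
- cover_hinge (a point): middle of the cover's hinge axis at its high back edge; the axis runs along the casing's y
- tin: open round tin, 75 mm across, 58 mm tall, origin under its middle; leave alone
- tape_measure: yellow and black tape measure, 35 x 76 x 62 mm, origin under its middle; leave alone
- steel_block: ground steel block 35 x 50 x 40 mm, origin under its middle; leave alone

How it is judged:
By the outcome, as a careful person would: the job done as asked, in the order asked, and still so for the second after the job is handed in, with the robot touching nothing.
It also fails if it takes over 72 s, if anything falls off the work surface, if the arm or the gripper's body presses on something with over 40 N, if the wrist force passes 120 N, or if a joint passes its speed limit or range.

## Robot

A 6-joint arm with a two-finger parallel gripper is mounted at the origin on a cart in front of the work surface, level with it; the furniture and walls round the work are solid. World frame = base frame: x ahead of the robot, y to its left, z up, the work surface at z = 0. Lengths are in mm, angles in rad, forces in N, time in s.
With the tool pointing down it reaches from about 350 to 875 mm from the base axis. Payload 4.2 kg.
Tool frame: the origin (TCP) lies between the finger pads; the fingertips stand 11 mm ahead of it and the grasp point (between the pads) lies 8 mm behind it; z points along the fingers, y is the direction in which the jaws open and shut (so a half turn about z gives the same grasp; the last joint's range is limited). The gripper opens to 85 mm and grips with 20 to 120 N. Pads are 22 mm wide; open, the fingers measure 114 mm over their backs; the gripper's body (76 mm by 85 mm) begins 54 mm behind the grasp point. The pads swing forward as they close: fully open they stand 13 mm farther back than shut.
Start: joints at [-1.018, 0.385, 0.008, 0, -1.194, -0.259], TCP at [181.011, -598.193, 242.312] pointing down, gripper open.
Joint ranges: [-3.14, 3.14], [-1.21, 2.06], [-1.07, 1.41], [-3.16, 2.05], [-2.99, -0.16], [-3.1, 3.1]. Speed limits (rad/s): [2.79, 2.79, 3.14, 3.14, 3.14, 3.14].

## Interface

Orientations are given as a unit quaternion [x, y, z, w].
In Python, from bench import * gives the robot as it stands.
- The arm moves only by the tool servo_tool, never from a script. Its argument "rows" is a list of rows, each a list of 7 numbers: the opening, from 0 (shut) to 1 (fully open), then the shift along the tool's x, y, z in cm, then the turn, a rotation vector about the tool's x, y, z in degrees. A call has 1 to 12 rows; each row shifts and turns the commanded pose from where the row before left it, along the tool's axes as they then stand; what a row does not reach is not made up. A row lasts 1/10 s, in which the tool goes at most 50 mm and 8.59 degrees, less where a joint would pass 70% of its speed; a pose out of reach is approached as far as the arm can. A call is refused whole if a number of a shift passes 5 or a number of a turn 8.59, either way. A call with a gripper value outside its range is refused whole. The fingers move at their own pace and stop on an object; the grip force is fixed at half the most. Time passes only in rows, so rows that do not move let the fingers close. It gives the time, the measured TCP pose, the force and the opening at its end, in the units of the state.
- read_state(): the state, without advancing time (a new reading comes with each control period).
- get_image(name): name is "scene" or "top" or "wrist"; returns a dict with "image" (384x512x3 uint8, red, green, blue), "mtx" (3x3 intrinsics, pixels), "extrinsics" (4x4, takes a point from camera to world coordinates). Camera axes: x right, y up, looking along -z (the intrinsics and any distortion apply to the point x, -y, -z); pixel columns grow to the right and rows downward; lengths in mm; the calibration is good to about 2 mm. A picture is of the moment at which its call begins. There is no depth.
- job_done(): hands the job in, once; it reports no verdict.
The state is a dict: "clock": time; "joints": joint angles; "joint_vel": joint speeds; "joint_efforts": joint torques, N m; "position": TCP position; "ee_rot": TCP orientation; "contact_force": force on the tool from outside, world axes, zero at the start; "wrist_torque": the same for the moment, N m; "gripper_width": finger opening in mm.
Only numpy, scipy, OpenCV 4.12 (cv2) and the standard library are available. Lean on these libraries where they do the work, as an engineer would, in place of code of your own. Each camera call takes 0.05 s, during which the arm holds its last target. There are 200 camera calls.

## Working session

There is one attempt and no reset: what is moved stays moved. The work goes in short steps, Python scripts to look and compute and a tool call to move; the robot and the scene stay as the last step left them, time stands still between calls to the robot, and variables do not carry over. Pictures are saved under pics/ and viewed, about 8 in all and at most 12, crops included, and the job is handed in when it is done.

Besides the shell and the picture viewer there is one more tool, called after ">>>" as name([rows], argument=value, ...), one row to a line, values as JSON. servo_tool: Moves the arm, as the interface text tells. Its arguments: {"type":"object","properties":{"rows":{"type":"array","items":{"type":"array","items":{"type":"number"}}}},"required":["rows"]}

```bash
mkdir -p pics; ls; python3 - <<'E'
from bench import *
import cv2,numpy as np
s=read_state();print(s)
for n in ("scene","top"):
    d=get_image(n);cv2.imwrite(f"pics/{n}0.png",d["image"][:,:,::-1]);print(n,d["mtx"],d["extrinsics"])
    np.savez(f"{n}0.npz",**{k:d[k] for k in("image","mtx","extrinsics")}); print(d.keys())
E
```

```text
pics
{'clock': 0.0, 'joints': array([-1.01841099e+00,  3.85560106e-01,  6.62867099e-03, -5.25051698e-04,
       -1.19398382e+00, -2.58574155e-01]), 'joint_vel': array([-2.90480267e-03, -5.49523556e-04,  1.30243570e-05,  1.01473290e-03,
        5.96447839e-05, -1.61243813e-03]), 'joint_efforts': array([-7.26508715e-04, -3.92285872e+01,  1.88400489e+01,  4.18620408e+00,
       -4.66934434e-03, -5.77477820e-06]), 'position': array([ 180.85094068, -597.67945886,  241.21665421]), 'ee_rot': array([-1.46281860e-01,  9.89242354e-01,  1.06980486e-03, -1.93695882e-04]), 'contact_force': array([-1.0063043 ,  0.40801417, -0.28812073]), 'wrist_torque': array([0.03289433, 0.01094131, 0.01769126]), 'gripper_width': 85.58800962532835}
scene [[435.95962695   0.         256.39630839]
 [  0.         435.95962695 187.23621074]
 [  0.           0.           1.        ]] [[-4.42783396e-01  6.98348287e-01 -5.62363347e-01 -9.44993481e+01]
 [-8.96609796e-01 -3.40796092e-01  2.82752361e-01  3.78678953e+02]
 [ 5.80839594e-03  6.29418537e-01  7.77044766e-01  1.11424361e+03]
 [ 0.00000000e+00  0.00000000e+00  0.00000000e+00  1.00000000e+00]]
dict_keys(['image', 'mtx', 'extrinsics'])
top [[382.93119964   0.         253.62448548]
 [  0.         382.93119964 192.11486876]
 [  0.           0.           1.        ]] [[ 2.70273928e-02  9.97481093e-01 -6.55819326e-02  5.32065844e+02]
 [-9.99248810e-01  2.87814890e-02  2.59507600e-02  3.29751478e+01]
 [ 2.77729381e-02  6.48312867e-02  9.97509683e-01  1.23461171e+03]
 [ 0.00000000e+00  0.00000000e+00  0.00000000e+00  1.00000000e+00]]
dict_keys(['image', 'mtx', 'extrinsics'])
```

```bash
python3 -c "
import cv2,numpy as np
a=cv2.imread('pics/scene0.png');b=cv2.imread('pics/top0.png');print(a.shape)
cv2.imwrite('pics/both0.png',np.vstack([a,b])[:, :])
"
```

```text
(384, 512, 3)
```

View pics/top0.png

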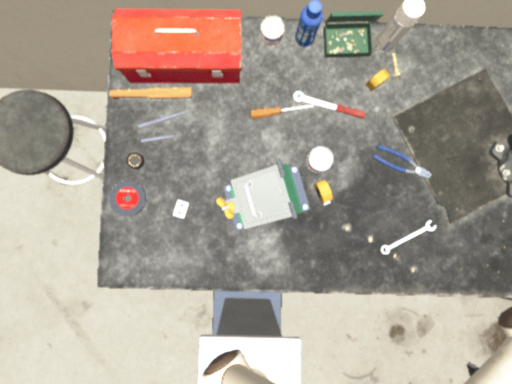

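View pics/scene0.png

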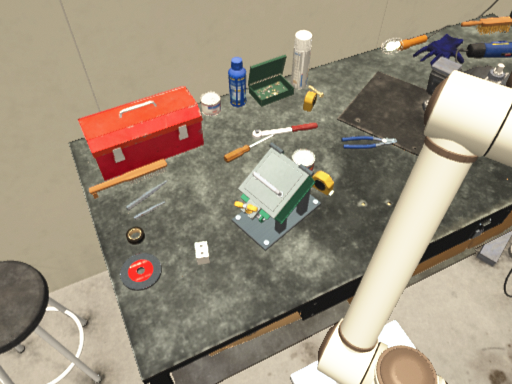

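Top view: the casing is around (268,195) with its front facing left (+y) and the brass nut at about (228,207). The tin is at (320,158) and the tape at (324,191). I'll enlarge both views to measure.

```bash
python3 - <<'E'
import cv2,numpy as np
a=cv2.imread('pics/top0.png')[140:240,170:345];b=cv2.imread('pics/scene0.png')[140:255,185:345]
A=cv2.resize(a,None,fx=4,fy=4,interpolation=cv2.INTER_CUBIC)[:, :700];A=cv2.resize(A,(520,297))
B=cv2.resize(b,(417,300))
B=cv2.resize(b,(520,int(115*520/160)))
c=np.vstack([cv2.resize(A,(400,229)),cv2.resize(B,(400,288))])
c=np.hstack([cv2.resize(a,(400,229),interpolation=cv2.INTER_CUBIC),cv2.resize(b,(400,288),interpolation=cv2.INTER_CUBIC)[:229]]) if 0 else np.vstack([cv2.resize(a,(455,260),interpolation=cv2.INTER_CUBIC),cv2.resize(b,(455,327),interpolation=cv2.INTER_CUBIC)])
cv2.imwrite('pics/crop1.png',c);print(c.shape)
for n in("top","scene"):
    d=np.load(n+"0.npz");h=cv2.cvtColor(d["image"],cv2.COLOR_RGB2HSV)
    for nm,lo,hi in(("brass",(15,120,120),(32,255,255)),("green",(60,90,20),(90,255,200))):
        m=cv2.inRange(h,lo,hi);k,_,st,ce=cv2.connectedComponentsWithStats(m)
        print(n,nm,[(st[i].tolist(),ce[i].round(1).tolist()) for i in range(1,k) if st[i,4]>25])
E
```

```text
(587, 455, 3)
top brass [([367, 69, 23, 21, 234], [377.6, 78.9]), ([110, 89, 82, 9, 380], [152.8, 93.7]), ([251, 107, 30, 11, 188], [264.2, 111.6]), ([315, 180, 18, 22, 224], [324.1, 190.5]), ([216, 197, 10, 10, 61], [220.4, 201.6]), ([224, 203, 10, 16, 89], [229.3, 211.2])]
top green [([284, 165, 18, 48, 300], [291.5, 188.6])]
scene brass [([483, 16, 29, 7, 125], [497.5, 19.5]), ([477, 24, 34, 10, 209], [493.3, 28.3]), ([399, 34, 28, 15, 148], [412.7, 40.5]), ([303, 91, 14, 20, 174], [308.7, 100.2]), ([225, 145, 24, 13, 105], [236.0, 151.3]), ([89, 160, 77, 32, 424], [130.8, 174.2]), ([312, 171, 22, 24, 241], [324.0, 180.1]), ([234, 201, 9, 7, 50], [238.2, 204.1]), ([245, 205, 13, 9, 72], [250.7, 208.8]), ([210, 312, 91, 43, 384], [265.3, 329.3])]
scene green [([275, 176, 41, 48, 465], [294.9, 199.7]), ([241, 194, 8, 8, 36], [244.5, 197.7]), ([259, 209, 11, 13, 68], [263.1, 215.0])]
```

View pics/crop1.png

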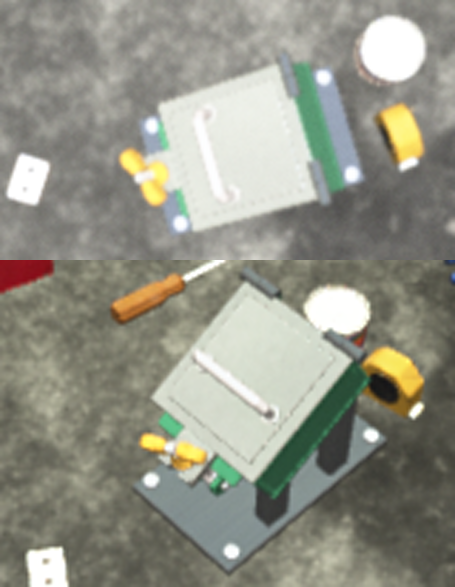

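```bash
cat > h.py <<'E'
import numpy as np,cv2
from scipy.spatial.transform import Rotation as R
def ray(d,p):
    K,E=d["mtx"],d["extrinsics"];v=np.linalg.inv(K)@[p[0],p[1],1];v=E[:3,:3]@(v*[1,-1,-1])
    return E[:3,3],v/np.linalg.norm(v)
def plane(d,p,z):
    o,v=ray(d,p);return o+v*(z-o[2])/v[2]
def tri(obs):
    A=0;b=0;rs=[ray(d,p) for d,p in obs]
    for o,v in rs: P=np.eye(3)-np.outer(v,v);A=A+P;b=b+P@o
    x=np.linalg.solve(A,b);return x,max(np.linalg.norm((np.eye(3)-np.outer(v,v))@(x-o)) for o,v in rs)
def proj(d,X):
    K,E=d["mtx"],d["extrinsics"];c=E[:3,:3].T@(np.asarray(X)-E[:3,3]);c=c*[1,-1,-1];return (K@c/c[2])[:2]
E
python3 - <<'E'
from h import *
t=np.load("top0.npz");s=np.load("scene0.npz")
P={"bFL":((228.5,188.1),(238.1,217.7)),"bFR":((239.6,225.4),(266.6,242.3)),"bBR":((305,206.5),(315.8,201.9)),
"wing1":((220.4,201.6),(238.2,204.1)),"wing2":((229.3,211.2),(250.7,208.8)),"h1":((249.6,184.2),(254.3,173.4)),"h2":((258.1,215),(279.9,193.8))}
for k,(a,b) in P.items():
    x,e=tri([(t,a),(s,b)]);print(k,x.round(1),round(e,1))
B=np.array([plane(t,p,12) for p in((228.5,188.1),(239.6,225.4),(294.2,169.2),(305,206.5))]);print(B.round(1),B.mean(0))
X=(B[2]+B[3]-B[0]-B[1]);Y=B[0]-B[1]+B[2]-B[3]
print(np.degrees(np.arctan2(X[1],X[0])),np.degrees(np.arctan2(Y[1],Y[0]))-90)
for nm,p,z in(("tin",(320,157),58),("tape",(324,190.5),55),("blk",(181,209),0)):print(nm,plane(t,p,z).round())
E
```

```text
bFL [622.9  81.3   7.8] 0.9
bFR [504.8  42.4   8.1] 0.5
bBR [ 570.6 -166.6    6.8] 1.2
wing1 [574.   98.3 146.5] 0.1
wing2 [547.6  72.5 141.5] 0.2
h1 [624.3  20.4 184.4] 3.5
h2 [538.  -10.  173.5] 1.5
[[ 623.    81.8   12. ]
 [ 505.1   42.9   12. ]
 [ 690.2 -127.6   12. ]
 [ 571.  -164.7   12. ]] [597.33657419 -41.89815749  12.        ]
-72.30214607188002 -72.20379346094232
tin [ 725. -201.   58.]
tape [ 621. -216.   55.]
blk [552. 232.   0.]
```

```bash
cat >> h.py <<'E'
yaw=np.radians(-72.25);X=np.array([np.cos(yaw),np.sin(yaw),0]);Y=np.array([-X[1],X[0],0]);Z=np.array([0,0,1.])
def nu(fold=0): # direction of cover/bolt normal turned about casing y: fold>0 = forward and down
    a=np.radians(30)+fold; n=-np.sin(a)*X+np.cos(a)*Z; return n,np.cross(Y,n)
def tool(n,th,flip=-1): # tool z=-n, x along flip*nut-x at turn th
    x=flip*(np.cos(th)*Y+np.sin(th)*np.cross(n,Y)); z=-n
    return np.column_stack([x,np.cross(z,x),z])
def plan(p1,R1,N,g=1,p0=None,R0=None):
    from bench import read_state
    s=read_state()
    if p0 is None:p0=s["position"];R0=R.from_quat(s["ee_rot"]).as_matrix()
    rv=R.from_matrix(R0.T@R1).as_rotvec()/N; rows=[]
    for i in range(N):
        Ri=R0@R.from_rotvec(rv*i).as_matrix()
        rows.append([g]+(Ri.T@(p1-p0)/N/10).round(2).tolist()+np.degrees(rv).round(2).tolist())
    return rows
def show(rows):
    for i in range(0,len(rows),12): print("["+",".join(str(r).replace(" ","") for r in rows[i:i+12])+"]")
E
python3 - <<'E'
from h import *
n,u=nu();nut=np.array([560.8,85.4,146]);print(n,u)
show(plan(nut+170*n,tool(n,0.35),24))
E
```

```text
[-0.15243215  0.4761979   0.8660254 ] [ 0.26402023 -0.82479896  0.5       ]
[[1,-2.33,2.62,-0.21,1.24,0.21,-0.85],[1,-2.37,2.58,-0.28,1.24,0.21,-0.85],[1,-2.41,2.54,-0.34,1.24,0.21,-0.85],[1,-2.44,2.49,-0.4,1.24,0.21,-0.85],[1,-2.48,2.45,-0.47,1.24,0.21,-0.85],[1,-2.51,2.4,-0.53,1.24,0.21,-0.85],[1,-2.55,2.35,-0.59,1.24,0.21,-0.85],[1,-2.58,2.3,-0.65,1.24,0.21,-0.85],[1,-2.61,2.24,-0.71,1.24,0.21,-0.85],[1,-2.64,2.19,-0.77,1.24,0.21,-0.85],[1,-2.67,2.13,-0.82,1.24,0.21,-0.85],[1,-2.7,2.07,-0.88,1.24,0.21,-0.85]]
[[1,-2.73,2.01,-0.93,1.24,0.21,-0.85],[1,-2.75,1.95,-0.99,1.24,0.21,-0.85],[1,-2.78,1.89,-1.04,1.24,0.21,-0.85],[1,-2.8,1.82,-1.09,1.24,0.21,-0.85],[1,-2.82,1.76,-1.14,1.24,0.21,-0.85],[1,-2.84,1.69,-1.18,1.24,0.21,-0.85],[1,-2.87,1.62,-1.23,1.24,0.21,-0.85],[1,-2.88,1.55,-1.28,1.24,0.21,-0.85],[1,-2.9,1.48,-1.32,1.24,0.21,-0.85],[1,-2.92,1.41,-1.36,1.24,0.21,-0.85],[1,-2.93,1.34,-1.4,1.24,0.21,-0.85],[1,-2.95,1.26,-1.44,1.24,0.21,-0.85]]
```

>>> servo_tool([
  [1,-2.3,2.6,-0.2,1.2,0.2,-0.8],
  [1,-2.4,2.6,-0.3,1.2,0.2,-0.9],
  [1,-2.4,2.5,-0.3,1.2,0.2,-0.8],
  [1,-2.4,2.5,-0.4,1.3,0.2,-0.9],
  [1,-2.5,2.5,-0.5,1.2,0.2,-0.8],
  [1,-2.5,2.4,-0.5,1.3,0.2,-0.9],
  [1,-2.6,2.3,-0.6,1.2,0.2,-0.8],
  [1,-2.6,2.3,-0.7,1.3,0.2,-0.9],
  [1,-2.6,2.2,-0.7,1.2,0.2,-0.8],
  [1,-2.6,2.2,-0.8,1.3,0.2,-0.9],
  [1,-2.7,2.1,-0.8,1.2,0.2,-0.8],
  [1,-2.7,2.1,-0.9,1.2,0.2,-0.9],
])

```text
clock: 1.3
position: [358.4, -215.4, 269.0]
ee_rot: [-0.232, 0.964, -0.131, -0.002]
contact_force: [1.5, 0.8, 0.3]
gripper_width: 85.2
```

>>> servo_tool([
  [1,-2.7,2.0,-0.9,1.2,0.2,-0.8],
  [1,-2.8,1.9,-1.0,1.2,0.2,-0.9],
  [1,-2.8,1.9,-1.0,1.2,0.2,-0.8],
  [1,-2.8,1.8,-1.1,1.3,0.2,-0.9],
  [1,-2.8,1.8,-1.1,1.2,0.2,-0.8],
  [1,-2.8,1.7,-1.2,1.3,0.2,-0.9],
  [1,-2.9,1.6,-1.2,1.2,0.2,-0.8],
  [1,-2.9,1.5,-1.3,1.3,0.2,-0.9],
  [1,-2.9,1.5,-1.3,1.2,0.2,-0.8],
  [1,-2.9,1.4,-1.4,1.3,0.2,-0.9],
  [1,-2.9,1.3,-1.4,1.2,0.2,-0.8],
  [1,-2.9,1.3,-1.4,1.2,0.2,-0.9],
])

```text
clock: 2.5
position: [536.0, 164.8, 295.6]
ee_rot: [-0.313, 0.914, -0.258, -0.004]
contact_force: [0.8, 0.5, 0.7]
gripper_width: 85.3
```

```bash
python3 - <<'E'
from bench import *
from h import *
d=get_image("wrist");np.savez("wrist1.npz",**d);cv2.imwrite("pics/wrist1.png",d["image"][:,:,::-1])
s=read_state();print(s["position"].round(1),s["joints"].round(2),s["clock"],s["contact_force"].round(1));T=R.from_quat(s["ee_rot"]).as_matrix();print(T.round(3))
n,u=nu();print(tool(n,.35).round(3));print("cam in tool",T.T@(d["extrinsics"][:3,3]-s["position"]),(T.T@d["extrinsics"][:3,:3]).round(2),d["mtx"])
print(proj(d,[560.8,85.4,146]))
E
```

```text
[538.8 169.4 294.9] [ 0.8   0.3  -0.25  0.48 -1.31 -1.9 ] 2.55 [4.4 3.7 1.8]
[[-0.802 -0.576  0.159]
 [-0.574  0.668 -0.473]
 [ 0.166 -0.47  -0.867]]
[[-0.804 -0.575  0.152]
 [-0.569  0.67  -0.476]
 [ 0.171 -0.47  -0.866]]
cam in tool [  78.96995739   -1.87122626 -131.66391137] [[-0.    0.96  0.28]
 [ 1.    0.   -0.  ]
 [-0.    0.28 -0.96]] [[326.72060345   0.         254.04459073]
 [  0.         326.72060345 194.01242594]
 [  0.           0.           1.        ]]
[256.88101332 176.92584958]
```

View pics/wrist1.png

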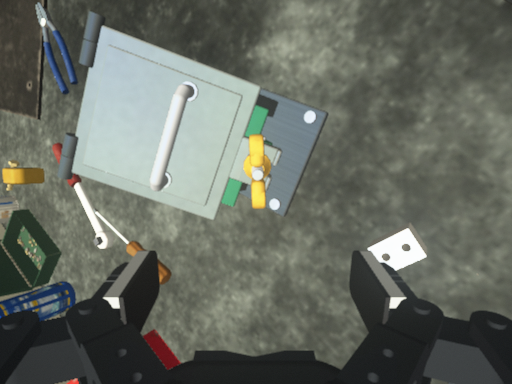

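```bash
python3 - <<'E'
from h import *
t=np.load("top0.npz");s=np.load("scene0.npz");w=np.load("wrist1.npz")
h=cv2.cvtColor(w["image"],cv2.COLOR_RGB2HSV);m=cv2.inRange(h,(15,120,100),(32,255,255));m[:, :200]=0;m[230:]=0
k,_,st,ce=cv2.connectedComponentsWithStats(m);print([(st[i].tolist(),ce[i].round(1).tolist()) for i in range(1,k) if st[i,4]>25])
ys,xs=np.nonzero(m);c=((xs.min()+xs.max())/2,(ys.min()+ys.max())/2);rect=cv2.minAreaRect(np.column_stack([xs,ys]).astype(np.float32));print(c,rect)
obs=[(t,(224.9,206.4)),(s,(244.5,206.5)),(w,rect[0])]
for o in (obs,obs[::2],obs[1:]):
    x,e=tri(o);print("nut",x.round(1),round(e,1))
ho=[(t,(253.8,199.6)),(s,(267.1,183.6)),(w,(170,138))]
for o in (ho,ho[::2],ho[1:]):
    x,e=tri(o);print("handle",x.round(1),round(e,1))
# base bolts on wrist view: front ones; plane z=8
print(plane(w,(309.5,117),8).round(1),plane(w,(274.5,204),8).round(1))
n,u=nu();X0=tri(obs)[0];H=tri(ho)[0];print("handle-nut in u,Y,n",(H-X0)@u,(H-X0)@Y,(H-X0)@n)
E
```

```text
[([244, 134, 27, 75, 1074], [257.1, 169.5])]
(np.float64(257.0), np.float64(171.0)) ((257.0, 171.0), (74.0, 26.0), 90.0)
nut [558.9  84.3 145.9] 3.5
nut [558.6  83.4 145.9] 2.7
nut [550.9  88.6 159.6] 1.6
handle [580.8   5.  180.8] 1.6
handle [580.9   4.7 182.4] 0.3
handle [579.2   6.8 183.5] 1.3
[502.8  42.5   8. ] [623.4  81.2   8. ]
handle-nut in u,Y,n 88.64391290719712 -3.2561860821308635 -10.866687359883137
```

```bash
python3 - <<'E'
from h import *
t=np.load("top0.npz");s=np.load("scene0.npz");w=np.load("wrist1.npz")
n,u=nu()
for z in(147,150,153.2): 
    a=[plane(d,p,z) for d,p in((t,(224.9,206.4)),(s,(244.5,206.5)),(w,(257,171)))];print(z,*[x.round(1) for x in a])
b=plane(w,(258,174),153+11*.866);print("bolt end -> nut mid",(b-11*n).round(1))
H=plane(w,(170,138),182);print("H",H.round(1), (H-85*u).round(1))
E
```

```text
147 [560.7  85.  147. ] [558.6  86.4 147. ] [556.1  82.2 147. ]
150 [560.6  84.9 150. ] [556.6  87.3 150. ] [555.   83.3 150. ]
153.2 [560.5  84.7 153.2] [554.4  88.3 153.2] [553.8  84.5 153.2]
bolt end -> nut mid [553.5  85.2 153. ]
H [581.3   4.5 182. ] [558.9  74.7 139.5]
```

The wrist view shows the wings upright between (257,134) and (257,208), in line with tool x, and the bolt end at (258,174). So the turn is about 0.35, and nut_mid is near (555, 84.5, 152.5).

```bash
python3 - <<'E'
from h import *
n,u=nu();nut=np.array([555,84.5,152.5]);s=plan(nut,tool(n,0.35),8);show(s)
E
```

```text
[[1,0.15,0.01,2.08,-0.01,0.05,0.02],[1,0.15,0.01,2.08,-0.01,0.05,0.02],[1,0.15,0.01,2.08,-0.01,0.05,0.02],[1,0.15,0.01,2.08,-0.01,0.05,0.02],[1,0.14,0.01,2.08,-0.01,0.05,0.02],[1,0.14,0.01,2.08,-0.01,0.05,0.02],[1,0.14,0.01,2.08,-0.01,0.05,0.02],[1,0.14,0.01,2.08,-0.01,0.05,0.02]]
```

>>> servo_tool([
  [1,0.15,0,2.1,0,0,0],
  [1,0.15,0,2.1,0,0,0],
  [1,0.15,0,2.1,0,0,0],
  [1,0.15,0,2.1,0,0,0],
  [1,0.15,0,2.1,0,0,0],
  [1,0.15,0,2.1,0,0,0],
  [1,0.15,0,2.0,0,0,0],
  [1,0.1,0,1.5,0,0,0],
  [1,0,0,0.5,0,0,0],
  [1,0,0,0,0,0,0],
])

```text
clock: 3.55
position: [551.7, 77.9, 153.2]
ee_rot: [-0.312, 0.914, -0.258, -0.004]
contact_force: [0.5, -0.2, 0.8]
gripper_width: 85.2
```

>>> servo_tool([
  [0.5,0,0,0,0,0,0],
  [0.4,0,0,0,0,0,0],
  [0.3,0,0,0,0,0,0],
  [0.2,0,0,0,0,0,0],
  [0.1,0,0,0,0,0,0],
  [0,0,0,0,0,0,0],
  [0,0,0,0,0,0,0],
  [0,0,0,0,0,0,0],
])

```text
clock: 4.35
position: [550.9, 80.4, 152.8]
ee_rot: [-0.313, 0.915, -0.256, -0.003]
contact_force: [-9.2, 9.2, 0.3]
gripper_width: 11.3
```

```bash
python3 - <<'E'
from bench import *
from h import *
s=read_state();print(s["position"].round(1),s["joints"].round(2),s["clock"],s["gripper_width"],s["contact_force"].round(1),s["wrist_torque"].round(2))
n,u=nu();print(u,(s["position"]-[555,84.5,152.5])@np.array([u,Y,n]).T)
d=get_image("wrist");cv2.imwrite("pics/wrist2.png",d["image"][:,:,::-1])
E
```

```text
[550.9  80.4 152.8] [ 0.64  0.38 -0.56  0.63 -0.92 -2.01] 4.35 11.339969437224578 [-9.2  9.2  0.3] [ 3.32  2.8  -0.75]
[ 0.26402023 -0.82479896  0.5       ] [ 2.47770772 -5.1067245  -1.04154723]
```

View pics/wrist2.png

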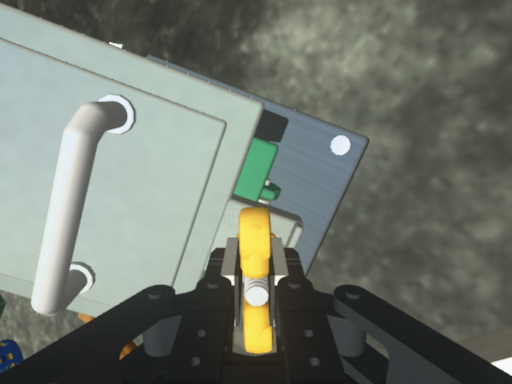

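The wings are gripped and the bolt end sits between the pads at (257,292), so the axis agrees within about 1.5 mm. I'll relieve the side load and turn counter-clockwise, rising with the thread.

>>> servo_tool([
  [0,0.1,0.2,0,0,0,0],
  [0,0,0,0,0,0,0],
  [0,0,0,-0.03,0,0,-6],
  [0,0,0,-0.03,0,0,-7],
  [0,0,0,-0.03,0,0,-7.5],
  [0,0,0,-0.03,0,0,-7.5],
  [0,0,0,-0.03,0,0,-7.5],
  [0,0,0,-0.03,0,0,-7.5],
  [0,0,0,-0.03,0,0,-7.5],
  [0,0,0,0,0,0,0],
])

```text
clock: 5.4
position: [553.3, 81.6, 155.7]
ee_rot: [-0.674, 0.693, -0.232, -0.11]
contact_force: [13.9, -3.2, -5.9]
gripper_width: 11.7
```

```bash
cat > st.py <<'E'
from bench import *
from h import *
s=read_state();T=R.from_quat(s["ee_rot"]).as_matrix()
print(s["position"].round(1),s["joints"].round(2),s["clock"],s["gripper_width"].round(1),"F tool",(T.T@s["contact_force"]).round(1),"M tool",(T.T@s["wrist_torque"]).round(2))
E
python3 st.py
```

```text
Traceback (most recent call last):
  File "st.py", line 4, in <module>
    print(s["position"].round(1),s["joints"].round(2),s["clock"],s["gripper_width"].round(1),"F tool",(T.T@s["contact_force"]).round(1),"M tool",(T.T@s["wrist_torque"]).round(2))
                                                                 ^^^^^^^^^^^^^^^^^^^^^^^^
AttributeError: 'float' object has no attribute 'round'
```

```bash
sed -i 's/s\["gripper_width"\].round(1)/round(s["gripper_width"],1)/' st.py; cat >> st.py <<'E'
n,u=nu();print("turn of tool about n (th):",np.arctan2(-T[:,0]@np.cross(n,Y),-T[:,0]@Y).round(3),"tilt err deg",np.degrees(np.arccos(min(1,-T[:,2]@n))).round(1))
E
python3 st.py
```

```text
[553.3  81.6 155.7] [ 0.64  0.38 -0.55  0.64 -0.92 -1.13] 5.4 11.7 F tool [ -0.9 -12.6   8.9] M tool [ 3.35 -1.    0.01]
turn of tool about n (th): 1.231 tilt err deg 0.6
```

>>> servo_tool([
  [0,0,-0.2,0.05,0,0,0],
  [0,0,0,-0.03,0,0,-7],
  [0,0,0,-0.03,0,0,-7.5],
  [0,0,0,-0.03,0,0,-7.5],
  [0,0,0,-0.03,0,0,-7.5],
  [0,0,0,-0.03,0,0,-7.5],
  [0,0,0,-0.03,0,0,-7.5],
  [0,0,0,-0.03,0,0,-7.5],
  [0,0,0,-0.03,0,0,-7.5],
  [0,0,0,0,0,0,0],
])

```text
clock: 6.4
position: [557.6, 85.3, 157.7]
ee_rot: [0.93, -0.266, 0.149, 0.207]
contact_force: [20.9, -0.2, -10.9]
gripper_width: 11.9
```

```bash
python3 st.py
```

```text
[557.6  85.3 157.7] [ 0.64  0.38 -0.54  0.63 -0.92 -0.09] 6.4 11.9 F tool [ 12.9 -14.8  13. ] M tool [ 4.65  3.23 -0.05]
turn of tool about n (th): 2.269 tilt err deg 1.1
```

>>> servo_tool([
  [0,0.2,-0.25,0.1,0,0,0],
  [0,0,0,-0.02,0,0,-6],
  [0,0,0,-0.03,0,0,-7],
  [0,0,0,-0.03,0,0,-7],
  [0,0,0,-0.03,0,0,-7],
  [0,0,0,-0.03,0,0,-7],
  [0,0,0,-0.03,0,0,-7],
  [0,0,0,0,0,0,0],
])

```text
clock: 7.2
position: [559.3, 88.2, 158.0]
ee_rot: [0.964, 0.076, 0.067, 0.245]
contact_force: [10.0, 9.5, -6.5]
gripper_width: 11.7
```

```bash
python3 st.py
```

```text
[559.3  88.2 158. ] [ 0.64  0.38 -0.53  0.63 -0.92  0.63] 7.2 11.7 F tool [ 10.9 -10.2   3. ] M tool [ 3.71  2.63 -0.03]
turn of tool about n (th): 2.985 tilt err deg 1.2
```

>>> servo_tool([
  [0,0.2,-0.2,0,0,0,0],
  [0,0,0,-0.02,0,0,-6],
  [0,0,0,-0.03,0,0,-7.5],
  [0,0,0,-0.03,0,0,-7.5],
  [0,0,0,-0.03,0,0,-7.5],
  [0,0,0,-0.03,0,0,-7.5],
  [0,0,0,-0.03,0,0,-7.5],
  [0,0,0,0,0,0,0],
])

```text
clock: 8.0
position: [557.8, 91.8, 157.5]
ee_rot: [0.868, 0.428, -0.03, 0.251]
contact_force: [-7.2, 20.4, -1.5]
gripper_width: 11.7
```

```bash
python3 st.py; python3 - <<'E'
from bench import *
from h import *
d=get_image("wrist");cv2.imwrite("pics/wrist3.png",d["image"][:,:,::-1])
E
```

```text
[557.8  91.8 157.5] [ 0.65  0.38 -0.53  0.62 -0.93  1.39] 8.0 11.7 F tool [ 10.7 -16.5  -9.3] M tool [5.84 3.34 0.03]
turn of tool about n (th): -2.538 tilt err deg 1.1
```

View pics/wrist3.png

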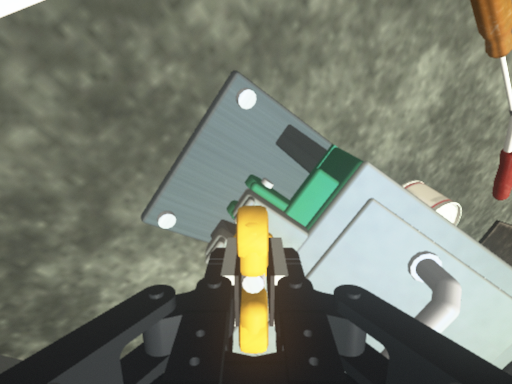

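The nut reads about 3.75 with the wings still square in the pads. The TCP trace fits an axis at my first estimate, so the hinge is near (571.7, 32, 57.5). I'll release and back off along the bolt.

>>> servo_tool([
  [0.6,0,0,0,0,0,0],
  [0.6,0,0,0,0,0,0],
  [0.6,0,0,0,0,0,0],
  [0.6,0,0,0,0,0,0],
  [0.6,0,0,-2,0,0,0],
  [0.6,0,0,-3,0,0,0],
  [0.6,0,0,-3,0,0,0],
  [0.3,0,0,0,0,0,0],
  [0,0,0,0,0,0,0],
  [0,0,0,0,0,0,0],
])

```text
clock: 9.05
position: [542.9, 122.2, 226.4]
ee_rot: [0.868, 0.425, -0.037, 0.255]
contact_force: [0.7, 0.4, -0.4]
gripper_width: 8.1
```

```bash
python3 st.py; cat >> h.py <<'E'
hinge=np.array([571.7,32.2,57.5])
def tippose(phi,r,d,tilt,th=np.pi): # TCP so that closed fingertip is at hinge + r n + d u (fold phi), tool leaning tilt from vertical
    n,u=nu(phi);m,_=nu(tilt-np.radians(30)); return hinge+r*n+d*u+11*m, tool(m,th)
E
python3 - <<'E'
from h import *
t0=np.radians(30)
wp=[(tippose(0,176,46,t0),5),(tippose(0,106,46,t0),5),(tippose(0,106,28,t0),4),(tippose(.3,106,24,t0*.9),4),(tippose(.6,106,22,t0*.6),4),(tippose(.9,107,20,t0*.3),4),(tippose(1.1,108,18,0.0),4)]
p=None;Rr=None
for (q,Q),N in wp:
    show(plan(q,Q,N,0,p,Rr));p,Rr=q,Q;print(q.round(1))
E
```

```text
[542.9 122.2 226.4] [ 0.73  0.32 -0.41  0.53 -1.13  1.46] 9.05 8.1 F tool [0.9 0.2 0.3] M tool [0.77 0.61 0.02]
turn of tool about n (th): -2.541 tilt err deg 0.1
[[0,-0.49,0.72,0.13,-0.03,-0.01,6.89],[0,-0.4,0.77,0.13,-0.03,-0.01,6.89],[0,-0.31,0.81,0.13,-0.03,-0.01,6.89],[0,-0.21,0.84,0.13,-0.03,-0.01,6.89],[0,-0.1,0.86,0.13,-0.03,-0.01,6.89]]
[555.3  83.3 242.4]
[[0,-0.0,-0.0,1.4,0.0,0.0,0.0],[0,-0.0,-0.0,1.4,0.0,0.0,0.0],[0,-0.0,-0.0,1.4,0.0,0.0,0.0],[0,-0.0,-0.0,1.4,0.0,0.0,0.0],[0,-0.0,-0.0,1.4,0.0,0.0,0.0]]
[566.   50.  181.8]
[[0,0.0,-0.45,0.0,0.0,0.0,0.0],[0,0.0,-0.45,0.0,0.0,0.0,0.0],[0,0.0,-0.45,0.0,0.0,0.0,0.0],[0,0.0,-0.45,0.0,0.0,0.0,0.0]]
[561.3  64.8 172.8]
[[0,-0.0,-0.9,-0.06,0.75,0.0,-0.0],[0,-0.0,-0.9,-0.05,0.75,0.0,-0.0],[0,-0.0,-0.9,-0.04,0.75,0.0,-0.0],[0,-0.0,-0.9,-0.02,0.75,0.0,-0.0]]
[551.4  95.5 156.9]
[[0,-0.0,-0.78,0.26,2.25,-0.0,0.0],[0,-0.0,-0.77,0.29,2.25,-0.0,0.0],[0,-0.0,-0.75,0.32,2.25,-0.0,0.0],[0,-0.0,-0.74,0.35,2.25,-0.0,0.0]]
[544.4 117.4 133.6]
[[0,-0.0,-0.59,0.59,2.25,-0.0,0.0],[0,-0.0,-0.57,0.61,2.25,-0.0,0.0],[0,-0.0,-0.54,0.64,2.25,-0.0,0.0],[0,-0.0,-0.52,0.66,2.25,-0.0,0.0]]
[539.8 131.8 103.8]
[[0,-0.0,-0.19,0.55,2.25,-0.0,-0.0],[0,-0.0,-0.17,0.56,2.25,-0.0,-0.0],[0,-0.0,-0.15,0.57,2.25,-0.0,-0.0],[0,-0.0,-0.13,0.57,2.25,-0.0,-0.0]]
[538.5 135.8  80.8]
```

>>> servo_tool([
  [0,-0.5,0.7,0.1,0,0,6.9],
  [0,-0.4,0.8,0.1,0,0,6.9],
  [0,-0.3,0.8,0.1,0,0,6.9],
  [0,-0.2,0.8,0.2,0,0,6.9],
  [0,-0.1,0.9,0.1,0,0,6.9],
  [0,0,0,1.4,0,0,0],
  [0,0,0,1.4,0,0,0],
  [0,0,0,1.4,0,0,0],
  [0,0,0,1.4,0,0,0],
  [0,0,0,1.4,0,0,0],
  [0,0,0,0,0,0,0],
])

```text
clock: 10.15
position: [565.1, 49.2, 180.4]
ee_rot: [0.955, 0.148, 0.038, 0.255]
contact_force: [-0.3, -0.4, 0.7]
gripper_width: 0.4
```

```bash
python3 st.py; python3 - <<'E'
from bench import *
from h import *
d=get_image("wrist");e=get_image("scene");
a=d["image"];b=cv2.resize(e["image"][150:250,195:330],None,fx=3.8,fy=3.8,interpolation=cv2.INTER_CUBIC)
a=cv2.resize(a,(380,285));b=cv2.resize(b,(380,285));cv2.imwrite("pics/v4.png",np.hstack([a,b])[:,:,::-1])
E
```

```text
[565.1  49.2 180.4] [ 0.58  0.35 -0.52  0.63 -0.96  0.87] 10.15 0.4 F tool [-0.4  0.6 -0.5] M tool [ 0.97 -0.04 -0.  ]
turn of tool about n (th): 3.141 tilt err deg 0.3
```

View pics/v4.png

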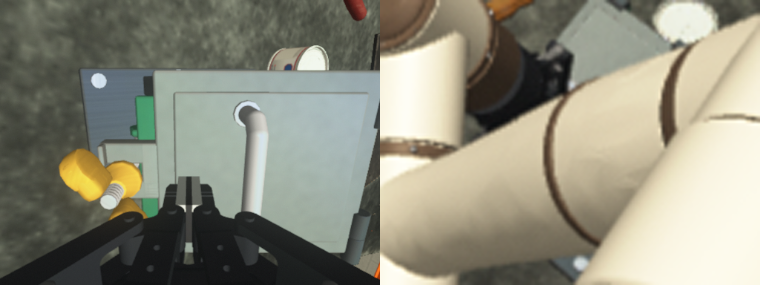

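The left half shows the closed fingertips at (190,185) between the nut (115,185) and the handle (255,165). The nut is raised clear. Now I'll push the bolt forward.

>>> servo_tool([
  [0,0,-0.45,0,0,0,0],
  [0,0,-0.45,0,0,0,0],
  [0,0,-0.45,0,0,0,0],
  [0,0,-0.45,0,0,0,0],
  [0,0,-0.9,-0.05,0.75,0,0],
  [0,0,-0.9,-0.05,0.75,0,0],
  [0,0,-0.9,-0.05,0.75,0,0],
  [0,0,-0.9,0,0.75,0,0],
])

```text
clock: 11.05
position: [552.0, 97.9, 157.9]
ee_rot: [0.961, 0.15, 0.037, 0.228]
contact_force: [2.1, -0.1, 0.1]
gripper_width: -0.4
```

```bash
python3 st.py
```

```text
[552.   97.9 157.9] [ 0.65  0.38 -0.51  0.56 -0.93  0.84] 11.05 -0.4 F tool [2.  0.7 0.3] M tool [ 0.7   0.1  -0.04]
turn of tool about n (th): 3.14 tilt err deg 3.2
```

>>> servo_tool([
  [0,0,-0.8,0.25,2.25,0,0],
  [0,0,-0.8,0.3,2.25,0,0],
  [0,0,-0.75,0.3,2.25,0,0],
  [0,0,-0.75,0.35,2.25,0,0],
  [0,0,-0.6,0.6,2.25,0,0],
  [0,0,-0.55,0.6,2.25,0,0],
  [0,0,-0.55,0.65,2.25,0,0],
  [0,0,-0.5,0.65,2.25,0,0],
])

```text
clock: 11.85
position: [540.4, 134.9, 104.7]
ee_rot: [0.985, 0.154, 0.013, 0.075]
contact_force: [0.3, -0.2, 0.2]
gripper_width: 0.1
```

>>> servo_tool([
  [0,0,-0.2,0.55,2.25,0,0],
  [0,0,-0.15,0.55,2.25,0,0],
  [0,0,-0.15,0.55,2.25,0,0],
  [0,0,-0.15,0.55,2.25,0,0],
  [0,0,0,0,0,0,0],
])

```text
clock: 12.35
position: [539.2, 138.2, 81.9]
ee_rot: [0.988, 0.153, 0.001, -0.002]
contact_force: [-0.1, -0.2, 0.5]
gripper_width: 0.0
```

```bash
python3 st.py;  python3 - <<'E'
from bench import *
from h import *
d=get_image("wrist");cv2.imwrite("pics/w5.png",d["image"][:,:,::-1])
E
```

```text
[539.2 138.2  81.9] [ 0.54  0.44 -0.36 -0.   -0.77  1.34] 12.35 0.0 F tool [-0.1  0.2 -0.5] M tool [-0.05  0.02  0.  ]
turn of tool about n (th): 3.139 tilt err deg 30.2
```

View pics/w5.png

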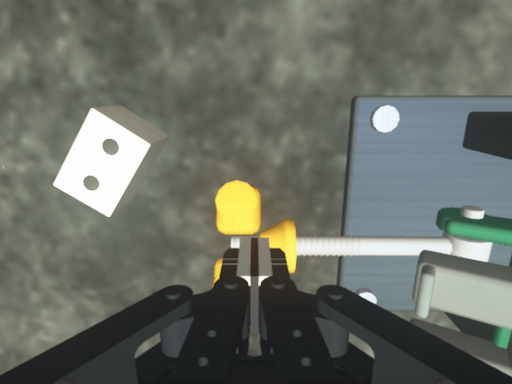

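The bolt is folded nearly level, with the shank at (370,245) and the nut under the fingertips at (255,240). I'll push it a little further down.

>>> servo_tool([
  [0,0,0,0.3,0,0,0],
  [0,0,0,0.3,0,0,0],
  [0,0,0,0.3,0,0,0],
  [0,0,0,0,0,0,0],
])

```text
clock: 12.8
position: [538.8, 138.3, 73.0]
ee_rot: [0.988, 0.154, 0.001, -0.002]
contact_force: [0.0, 0.2, -0.1]
gripper_width: -0.0
```

>>> servo_tool([
  [0,0,0,0.2,0,0,0],
  [0,0,0,0.2,0,0,0],
  [0,0,0,0,0,0,0],
])

```text
clock: 13.1
position: [539.7, 138.5, 69.9]
ee_rot: [0.988, 0.154, 0.002, -0.002]
contact_force: [-0.0, 0.2, 2.4]
gripper_width: 0.1
```

```bash
python3 st.py
```

```text
[539.7 138.5  69.9] [ 0.54  0.45 -0.37 -0.   -0.74  1.34] 13.1 0.1 F tool [ 0.1 -0.2 -2.4] M tool [-0.01  0.05 -0.02]
turn of tool about n (th): 3.14 tilt err deg 30.2
```

The reaction has reached 2.4 N about 1 mm short of the command, so the bolt is down at its stop. Next I'll rise and go above the handle.

>>> servo_tool([
  [0,0,0,-1,0,0,0],
  [0,0,0,-3,0,0,0],
  [0.7,0,0,-4,0,0,0],
  [0.7,0,0,-4,0,0,0],
  [0.7,0,0,-4,0,0,0],
  [0.7,0,0,0,0,0,0],
])

```text
clock: 13.7
position: [541.8, 138.6, 236.8]
ee_rot: [0.988, 0.155, 0.008, -0.003]
contact_force: [-0.1, -0.3, -0.3]
gripper_width: 57.9
```

```bash
python3 st.py;  python3 - <<'E'
from h import *
t=np.load("top0.npz");n,u=nu();H=np.array([580.3,5.5,181])
for z in (200,206): 
    c=plane(t,(286.7,189.4),z);print("hinge-H u,Y,n",((c-H)@np.array([u,Y,n]).T).round(1))
show(plan(H+80*n,tool(n,np.pi),7,0.7))
E
```

```text
[541.8 138.6 236.8] [ 0.54  0.27 -0.18 -0.   -1.11  1.34] 13.7 57.9 F tool [-0.2  0.3  0.3] M tool [0.06 0.02 0.04]
turn of tool about n (th): 3.134 tilt err deg 30.2
hinge-H u,Y,n [ 90.8   1.2 -30.5]
hinge-H u,Y,n [ 93.2   1.  -24.9]
[[0.7,-0.05,1.41,-0.2,-4.32,-0.13,-0.03],[0.7,-0.06,1.42,-0.09,-4.32,-0.13,-0.03],[0.7,-0.06,1.42,0.01,-4.32,-0.13,-0.03],[0.7,-0.06,1.42,0.12,-4.32,-0.13,-0.03],[0.7,-0.06,1.4,0.23,-4.32,-0.13,-0.03],[0.7,-0.06,1.38,0.33,-4.32,-0.13,-0.03],[0.7,-0.06,1.35,0.44,-4.32,-0.13,-0.03]]
```

>>> servo_tool([
  [0.7,-0.05,1.4,-0.2,-4.3,-0.1,0],
  [0.7,-0.05,1.4,-0.1,-4.3,-0.1,0],
  [0.7,-0.05,1.4,0,-4.3,-0.1,0],
  [0.7,-0.05,1.4,0.1,-4.3,-0.1,0],
  [0.7,-0.05,1.4,0.2,-4.3,-0.1,0],
  [0.7,-0.05,1.4,0.3,-4.3,-0.1,0],
  [0.7,-0.05,1.4,0.4,-4.4,-0.1,0],
  [0.7,0,0,0,0,0,0],
])

```text
clock: 14.5
position: [564.3, 42.3, 243.4]
ee_rot: [0.954, 0.149, 0.034, 0.258]
contact_force: [0.6, -0.8, -0.0]
gripper_width: 60.0
```

```bash
python3 st.py;  python3 - <<'E'
from bench import *
from h import *
d=get_image("wrist");np.savez("w6.npz",**d);cv2.imwrite("pics/w6.png",d["image"][:,:,::-1])
s=read_state();n,u=nu();H=np.array([580.3,5.5,181]);A=np.array([u,Y,n]).T
print(((s["position"]-H)@A).round(1),proj(d,H),proj(d,H+30*Y),proj(d,H-30*Y))
E
```

```text
[564.3  42.3 243.4] [ 0.58  0.29 -0.42  0.57 -1.1   0.98] 14.5 60.0 F tool [0.4 0.8 0.5] M tool [ 1.01 -0.06  0.03]
turn of tool about n (th): -3.138 tilt err deg 0.7
[-3.5 -3.5 74.6] [258.14052885 201.96639759] [258.51028556 157.48040822] [257.80039375 242.88856635]
```

View pics/w6.png

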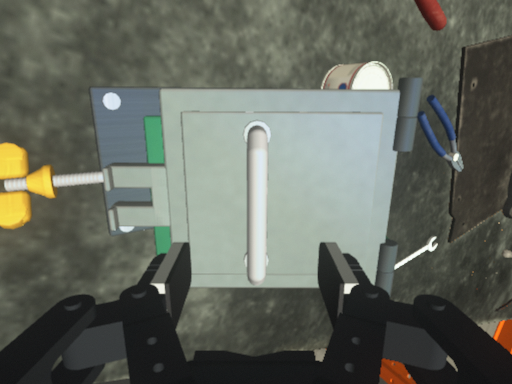

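The bar is at column 257 against 258 predicted, mid-row about 203 against 202. The bolt is folded well away at the left. Descending to grip.

>>> servo_tool([
  [0.7,0.1,0.1,1.5,0,0,0],
  [0.7,0.1,0.1,1.5,0,0,0],
  [0.7,0.1,0.1,1.5,0,0,0],
  [0.7,0.05,0.05,1.5,0,0,0],
  [0.7,0,0,1.2,0,0,0],
  [0.7,0,0,0.8,0,0,0],
  [0.7,0,0,0,0,0,0],
  [0.4,0,0,0,0,0,0],
  [0.2,0,0,0,0,0,0],
  [0,0,0,0,0,0,0],
  [0,0,0,0,0,0,0],
  [0,0,0,0,0,0,0],
])

```text
clock: 15.75
position: [585.8, 10.0, 182.5]
ee_rot: [0.954, 0.152, 0.044, 0.253]
contact_force: [-14.4, 23.6, 19.2]
gripper_width: 10.2
```

```bash
python3 st.py;  python3 - <<'E'
from bench import *
from h import *
s=read_state();n,u=nu();H=np.array([580.3,5.5,181]);A=np.array([u,Y,n]).T
p=s["position"];print(((p-H)@A).round(1))
C=p+8*n+100*u-30*n  # bar centre + hinge offset
def pose(a):
    m,v=nu(-a);return C-100*v+30*m-8*m, tool(m,np.pi)
q,Q=p,R.from_quat(s["ee_rot"]).as_matrix()
for a,N in((.12,4),(.4,5),(.7,5),(1.0,5)):
    r=pose(a);show(plan(r[0],r[1],N,0,q,Q));q,Q=r;print(q.round(1))
E
```

```text
[585.8  10.  182.5] [ 0.49  0.36 -0.52  0.67 -0.91  0.92] 15.75 10.2 F tool [ -6.2 -13.8 -30.1] M tool [ 4.76 -1.58  0.03]
turn of tool about n (th): -3.139 tilt err deg 0.6
[-1.5  6.6  2.7]
[[0,0.0,0.08,-0.3,1.67,-0.14,0.05],[0,0.0,0.07,-0.3,1.67,-0.14,0.05],[0,0.0,0.07,-0.3,1.67,-0.14,0.05],[0,0.0,0.06,-0.3,1.67,-0.14,0.05]]
[584.8  12.9 194.5]
[[0,-0.0,0.2,-0.54,3.21,-0.0,0.0],[0,-0.0,0.17,-0.55,3.21,-0.0,0.0],[0,-0.0,0.14,-0.55,3.21,-0.0,0.0],[0,-0.0,0.11,-0.56,3.21,-0.0,0.0],[0,-0.0,0.08,-0.57,3.21,-0.0,0.0]]
[584.4  14.2 223. ]
[[0,0.0,0.22,-0.57,3.44,-0.0,0.0],[0,0.0,0.18,-0.58,3.44,-0.0,0.0],[0,0.0,0.15,-0.59,3.44,-0.0,0.0],[0,0.0,0.11,-0.6,3.44,-0.0,0.0],[0,0.0,0.08,-0.61,3.44,-0.0,0.0]]
[586.7   7.2 252.7]
[[0,-0.0,0.22,-0.57,3.44,-0.0,-0.0],[0,-0.0,0.18,-0.58,3.44,-0.0,-0.0],[0,-0.0,0.15,-0.59,3.44,-0.0,-0.0],[0,-0.0,0.11,-0.6,3.44,-0.0,-0.0],[0,-0.0,0.08,-0.61,3.44,-0.0,-0.0]]
[591.5  -7.9 278.9]
```

>>> servo_tool([
  [0,-0.1,-0.2,-0.4,0,0,0],
  [0,0,-0.1,-0.3,0,0,0],
  [0,0,0,0,0,0,0],
])

```text
clock: 16.05
position: [585.1, 10.8, 185.0]
ee_rot: [0.954, 0.15, 0.043, 0.255]
contact_force: [20.9, -8.2, -1.5]
gripper_width: 10.2
```

```bash
python3 st.py;  python3 - <<'E'
from bench import *
from h import *
d=get_image("wrist");cv2.imwrite("pics/w7.png",d["image"][:,:,::-1])
E
```

```text
[585.1  10.8 185. ] [ 0.49  0.36 -0.51  0.67 -0.92  0.92] 16.05 10.2 F tool [17.4 11.6  8.4] M tool [-1.68  4.3  -0.07]
turn of tool about n (th): 3.141 tilt err deg 0.3
```

View pics/w7.png

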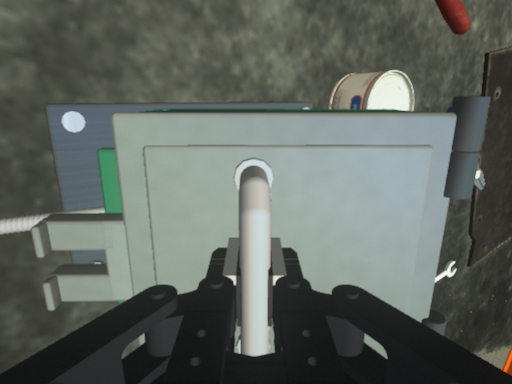

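The bar is held well between the pads, at (257,280). I'll lift in stages along the arc and watch the force.

```bash
cat > arc.py <<'E'
from bench import *
from h import *
s=read_state();n,u=nu();p=s["position"];C=np.array([585.1,10.8,185.0])+100*u-30*n
def pose(a):
    m,v=nu(-a);return C-100*v+30*m, tool(m,np.pi)
import sys
q,Q=pose(0)
for a,N in((.2,5),(.5,5),(.8,5),(1.1,5)):
    r=pose(a);show(plan(r[0],r[1],N,0,q,Q));q,Q=r;print(q.round(1))
E
python3 arc.py
```

```text
[[0,-0.0,0.16,-0.39,2.29,-0.0,-0.0],[0,-0.0,0.14,-0.39,2.29,-0.0,-0.0],[0,-0.0,0.13,-0.4,2.29,-0.0,-0.0],[0,-0.0,0.11,-0.4,2.29,-0.0,-0.0],[0,-0.0,0.1,-0.41,2.29,-0.0,-0.0]]
[584.3  13.4 205.7]
[[0,0.0,0.27,-0.56,3.44,-0.0,0.0],[0,0.0,0.23,-0.58,3.44,-0.0,0.0],[0,0.0,0.2,-0.59,3.44,-0.0,0.0],[0,0.0,0.16,-0.6,3.44,-0.0,0.0],[0,0.0,0.12,-0.61,3.44,-0.0,0.0]]
[585.4   9.9 236.7]
[[0,-0.0,0.27,-0.56,3.44,-0.0,-0.0],[0,-0.0,0.23,-0.58,3.44,-0.0,-0.0],[0,-0.0,0.2,-0.59,3.44,-0.0,-0.0],[0,-0.0,0.16,-0.6,3.44,-0.0,-0.0],[0,-0.0,0.12,-0.61,3.44,-0.0,-0.0]]
[589.2  -2.1 265.2]
[[0,0.0,0.27,-0.56,3.44,-0.0,0.0],[0,0.0,0.23,-0.58,3.44,-0.0,0.0],[0,0.0,0.2,-0.59,3.44,-0.0,0.0],[0,0.0,0.16,-0.6,3.44,-0.0,0.0],[0,0.0,0.12,-0.61,3.44,-0.0,0.0]]
[595.5 -21.7 288.7]
```

>>> servo_tool([
  [0,0.2,0.1,0,0,0,0],
  [0,0,0.15,-0.4,2.3,0,0],
  [0,0,0.15,-0.4,2.3,0,0],
  [0,0,0.15,-0.4,2.3,0,0],
  [0,0,0.1,-0.4,2.3,0,0],
  [0,0,0.1,-0.4,2.3,0,0],
  [0,0,0,0,0,0,0],
])

```text
clock: 16.8
position: [583.9, 14.9, 203.7]
ee_rot: [0.976, 0.152, 0.026, 0.156]
contact_force: [4.8, 9.0, -2.8]
gripper_width: 10.1
```

```bash
python3 st.py
```

```text
[583.9  14.9 203.7] [ 0.44  0.32 -0.36  0.39 -0.96  1.2 ] 16.8 10.1 F tool [ 7.4 -7.6  0.4] M tool [ 3.13  1.87 -0.14]
turn of tool about n (th): 3.14 tilt err deg 11.9
```

Forces are small and the cover is following. Continuing, with a small correction.

>>> servo_tool([
  [0,0.1,0.2,-0.55,3.4,0,0],
  [0,0,0.2,-0.6,3.4,0,0],
  [0,0,0.15,-0.6,3.4,0,0],
  [0,0,0.15,-0.6,3.5,0,0],
  [0,0,0.1,-0.6,3.5,0,0],
  [0,0,0,0,0,0,0],
])

```text
clock: 17.4
position: [584.1, 14.1, 233.9]
ee_rot: [0.988, 0.153, 0.001, 0.007]
contact_force: [1.0, 13.7, -0.2]
gripper_width: 10.3
```

```bash
python3 st.py
```

```text
[584.1  14.1 233.9] [ 0.31  0.32 -0.12  0.02 -1.13  1.56] 17.4 10.3 F tool [  5.1 -12.8   0.1] M tool [ 4.12  1.52 -0.15]
turn of tool about n (th): 3.138 tilt err deg 29.2
```

>>> servo_tool([
  [0,0.05,0.1,-0.55,3.4,0,0],
  [0,0,0.15,-0.6,3.4,0,0],
  [0,0,0.1,-0.6,3.4,0,0],
  [0,0,0.1,-0.6,3.5,0,0],
  [0,0,0.1,-0.6,3.5,0,0],
  [0,0,0,0,0,0,0],
])

```text
clock: 18.0
position: [586.9, 5.0, 261.9]
ee_rot: [0.978, 0.15, -0.023, -0.14]
contact_force: [2.8, 9.4, -2.6]
gripper_width: 10.4
```

>>> servo_tool([
  [0,0,0.15,-0.55,3.4,0,0],
  [0,0,0.2,-0.6,3.4,0,0],
  [0,0,0.15,-0.6,3.4,0,0],
  [0,0,0.15,-0.6,3.5,0,0],
  [0,0,0.1,-0.6,3.5,0,0],
  [0,0,0,0,0,0,0],
])

```text
clock: 18.6
position: [592.4, -12.1, 286.1]
ee_rot: [0.946, 0.145, -0.046, -0.285]
contact_force: [2.5, 9.5, -1.8]
gripper_width: 10.1
```

```bash
python3 st.py
```

```text
[592.4 -12.1 286.1] [-0.04  0.44  0.29 -0.55 -1.63  1.94] 18.6 10.1 F tool [ 5.3 -6.   6.1] M tool [ 1.17  1.44 -0.15]
turn of tool about n (th): 3.141 tilt err deg 63.6
```

The cover is at about 1.1 rad. Releasing and backing straight off.

>>> servo_tool([
  [0.5,0,0,0,0,0,0],
  [0.5,0,0,0,0,0,0],
  [0.5,0,0,0,0,0,0],
  [0.5,0,0,0,0,0,0],
  [0.5,0,0,-1.5,0,0,0],
  [0.5,0,0,-3,0,0,0],
  [0.5,0,0,-4,0,0,0],
  [0.5,0,0,-4,0,0,0],
  [0.5,0,0,-4,0,0,0],
  [0.5,0,0,0,0,0,0],
])

```text
clock: 19.6
position: [620.1, -104.1, 429.5]
ee_rot: [0.949, 0.145, -0.043, -0.278]
contact_force: [-0.1, 0.7, 0.5]
gripper_width: 43.0
```

```bash
python3 st.py;  python3 - <<'E'
from bench import *
from h import *
d=get_image("top")["image"][130:250,160:352];e=get_image("scene")["image"][130:265,185:360];w=get_image("wrist")["image"]
f=lambda i,w,h:cv2.resize(i,(w,h),interpolation=cv2.INTER_CUBIC)
c=np.vstack([np.hstack([f(d,400,250),f(e,400,250)]),np.hstack([f(w,400,300),np.zeros((300,400,3),np.uint8)])]);cv2.imwrite("pics/f8.png",c[:,:,::-1])
E
```

```text
[ 620.1 -104.1  429.5] [-0.17  0.5   0.73 -0.56 -2.02  1.85] 19.6 43.0 F tool [ 0.1 -0.8 -0. ] M tool [-1.08  0.03 -0.06]
turn of tool about n (th): 3.137 tilt err deg 62.7
```

View pics/f8.png

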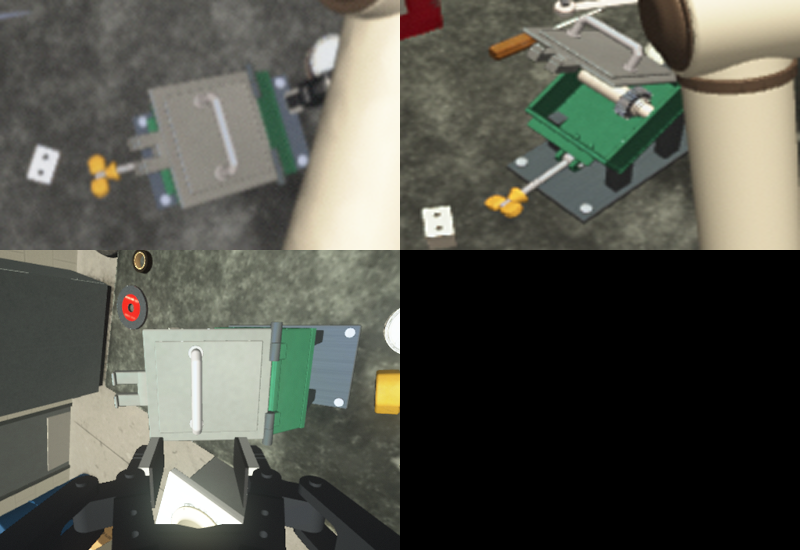

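The cover stands open by itself, its face seen squarely in the wrist view. The bolt and nut are folded forward at (105,175) in the top view, and the gripper is clear. Handing in.

```bash
python3 -c "
from bench import *
print(job_done())"
```

```text
the job is handed in; nothing more can be done
None
```

I opened the casing as asked and handed the job in at about 19.7 s of the 72 s allowed.

- **Nut:** I unscrewed it in a single grip to about 3.75, from the tool's turn (3.1 clears the lip). It stays on the bolt.
- **Eyebolt:** I pushed it down with closed fingers until the reaction rose to 2.4 N. That puts it at or close to its stop at 1.15.
- **Cover:** I lifted it by the handle to about 1.1 rad (half open is 0.7), let go and backed off 165 mm. It stayed up by itself.

**Last checks:** The final pictures show the cover open and the bolt folded forward. The force readings are near zero and the gripper is clear of everything. The three angles come from the tool's pose and the pictures, not from a direct joint reading.

**What disagreed or went unproven:**
- **Base position:** The base-plate bolts put the casing about 18 mm away from where the nut and handle measured. I worked from the nut and handle.
- **Handle grip:** When the gripper closed on the handle bar, the fingers pressed with about 30 N until I eased it.
- **Neighbouring objects:** I didn't re-measure the tin, tape measure or steel block. The block looked untouched in the last view. The tin and tape were only partly in view, and the pictures show no sign that they moved.

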